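# Lower the heavy lid of the parts case

## Robot

A 7-joint arm with a two-finger parallel gripper is mounted at the origin on a cart in front of the work surface, level with it; the furniture and walls round the work are solid. World frame = base frame: x ahead of the robot, y to its left, z up, the work surface at z = 0. Lengths are in m, angles in rad, forces in N, time in s.
With the tool pointing down it reaches from about 0.4 to 0.85 m from the base axis. Payload 4.5 kg.
Tool frame: the origin (TCP) lies at the very end of the fingers, on their centre line; the grasp point (between the pads) lies 19 mm behind it (r.grip_point_offset is the distance from the TCP to the grasp point, in m); z points along the fingers, y is the line along which they close (so a half turn about z gives the same grasp; the last joint's range is limited). The gripper opens to 88 mm and grips with 3 to 60 N. Pads are 18 mm wide; open, the fingers measure 123 mm over their backs; the gripper's body (75 mm by 187 mm) begins 45 mm behind the grasp point.
Start: joints at [1.278, 0.689, -0.195, 1.565, 0.157, 0.902, -0.215], TCP at [0.201, -0.592, 0.239] pointing down, gripper open.
Joint ranges: [-3.01, 3.01], [-0.46, 2.08], [-1.47, 1.51], [0.13, 2.56], [-1, 4.14], [0.04, 2.09], [-2.66, 2.66]. Speed limits (rad/s): [2.57, 2.57, 3.14, 3.14, 3.14, 3.14, 3.14].

## Interface

Orientations are given as a unit quaternion [x, y, z, w].
In Python, from plant import r gives the robot as it stands.
- The arm moves only by the tool carry_out, never from a script. Its argument "rows" is a list of rows, each a list of 3 entries, a list of its own where there are three numbers: the shift along the tool's x, y, z in cm, then the turn, a rotation vector about the tool's x, y, z in degrees, then the closure, from 0 (fully open) to 1 (shut). A call has 1 to 12 rows; each row is the pose to reach, as a shift and turn from the pose commanded when the call began, along the tool's axes at that moment; what a row does not reach only later rows make up. A row lasts 1/10 s, in which the tool goes at most 50 mm and 8.59 degrees, less where a joint would pass 70% of its speed; a pose out of reach is approached as far as the arm can. A call with a gripper value outside its range is refused whole. The fingers move at their own pace and stop on an object; "newtons" is the grip in N (left out, the last holds). Time passes only in rows, so rows that repeat a pose let the fingers close. It gives the time, the measured TCP pose, the force, the opening and the grip force at its end, in the units of the state.
- r.get_state(): the state, without advancing time (a new reading comes with each control period).
- r.snapshot(name): name is "scene" or "top" or "wrist"; returns a dict with "image" (384x512x3 uint8, red, green, blue), "fx", "fy", "cx", "cy" (pixels), "pose" (4x4, takes a point from camera to world coordinates). Camera axes: x right, y up, looking along -z (the intrinsics and any distortion apply to the point x, -y, -z); pixel columns grow to the right and rows downward; lengths in m; the calibration is good to about 2 mm. The wrist camera is an equidistant fisheye: a pixel r from the principal point sees the ray r / f radians off the axis. A picture is of the moment at which its call begins. There is no depth.
- r.finish_job(): hands the job in; it is judged then, once.
The state is a dict: "clock": time; "q": joint angles; "qd": joint speeds; "joint_torque": joint torques, N m; "tool_pos": TCP position; "eef_rot": TCP orientation; "contact_force": force on the tool from outside, world axes, zero at the start; "moment": the same for the moment, N m; "opening": opening from 0.0 (shut) to 1.0 (fully open); "finger_force": force on a finger pad.
Only numpy, scipy, OpenCV 4.12 (cv2) and the standard library are available. Lean on these libraries where they do the work, as an engineer would, in place of code of your own. Each camera call takes 0.05 s, during which the arm holds its last target. There are 200 camera calls.

## Task

Close the open blue steel parts case: swing its heavy lid forward and support it all the way down so that it never drops or slams. Then press down on the shut lid with about 15 N for a second to bed its rubber seal, let go and move clear, without straining the hinge or disturbing the other things on the bench.

Things in the scene. Friction and masses are not known exactly. Their poses are not given: they have to be found in the camera images.
- case: blue steel parts case, fixed to the bench, 150 (x) x 230 (y) x 75 high, open on top; a bearing and a spark plug lie in it. Origin: centre of its underside on the bench; x points to its back (the hinge side), y to its left, z up. Only its yaw and place vary. Its outer front wall is at x = -75 mm. Steel hinges at the back edge, side grips 15 mm proud of the side walls.
- lid (a joint): angle of the lid in rad: 0 shut (a hard stop), 1.57 upright, more when leaning back; stop at 1.85. The hinge is stiff (about 0.3 N m of friction), so the lid stays where it is left while nearly upright, but below about 1.2 rad its weight (1.2 kg, may differ by a fifth; about 5 to 6 N at the tab when nearly shut) makes it fall and slam unless it is held up.
- lid_hinge (a point): point on the hinge axis, at the middle of the case's width: 79 mm behind the case's origin and 79 mm above the bench. The axis runs along the case's y; the lid opens upward and backward about it.
- lid_tab (a point): middle of the front edge of the steel pull tab on the lid: 196 mm from the hinge axis and, with the lid shut, 81 mm above the bench. The tab is 110 mm wide along y, 8 mm thick (10 mm at its rolled edge, which is round) and sticks out 38 mm past the lid's front skirt, 42 mm in front of the case's wall when shut. Its x points from the edge to the hinge, its z out of the lid's outer face (up when shut).
- lid_top (a point): point in the middle of the lid's flat outer face, 125 mm from the hinge axis; 85 mm above the bench with the lid shut. The place to press. The shut lid hardly yields: a millimetre too deep is far over 15 N, and more than 30 N strains the hinge. The lid plate is 158 x 238 x 8 mm.
- brass_elbow: bystander: brass pipe elbow, 61x61x30 mm, loose on the bench; origin at the centre of its underside. Leave alone.
- nail_tin: bystander: round grey tin with nails, 73 wide, 61 high mm, loose on the bench; origin at the centre of its underside. Leave alone.
- screwdriver_yellow: bystander: yellow screwdriver, 215 long mm, loose on the bench; origin at the centre of its underside. Leave alone.
- spanner_13: bystander: combination spanner, 180 long mm, loose on the bench; origin at the centre of its underside. Leave alone.
- bearing_box: bystander: small blue and white carton, 76x75x29 mm, loose on the bench; origin at the centre of its underside. Leave alone.

How it is judged:
On the way, in this order (a step that is already met when the one before it is completed fails the run):
1. the lid is being lowered: half way down, below 0.8 rad (value of joint lid below 0.8 rad), for 0.1 s.
2. the shut lid (within 0.03 rad) is pressed down from above by the fingers with at least 10 N for 0.5 s (value of joint lid below 0.03 rad and contact force between the fingers and case above 10 N and z of the grasp point in the frame of case above 0.088 m and x of the grasp point in the frame of case between -0.12 and 0.06 m), for 0.5 s.
At the end, for the whole second after the job is handed in: the lid is shut (within 0.02 rad), has been pressed with 10 N or more, and is no longer touched (value of joint lid below 0.02 rad and contact force between each of the arm, the fingers and case below 0.5 N).
It fails at once if the lid drops: it closes faster than 1.8 rad/s (velocity of joint lid below -1.8 rad/s).
It fails at once if the gripper pushes on the lid or case with more than 30 N (contact force between any of the fingers, the arm and case above 30 N).
It fails at once if a bystander is moved by more than 20 mm (distance of any of brass_elbow, nail_tin, screwdriver_yellow, spanner_13, bearing_box from where it was at the start of the episode above 0.02 m).
It also fails if it takes over 67 s, if anything falls off the work surface, if the arm or the gripper's body presses on something with over 40 N, if the wrist force passes 120 N, or if a joint passes its speed limit or range.

## Working session

There is one attempt and no reset: what is moved stays moved. The work goes in short steps, Python scripts to look and compute and a tool call to move; the robot and the scene stay as the last step left them, time stands still between calls to the robot, and variables do not carry over. Pictures are saved under pics/ and viewed, at most 10 in all, crops included, and the job is handed in when it is done.

Besides the shell and the picture viewer there is one more tool, called after ">>>" as a command line: name --argument value ..., lists and objects as JSON in quotes. carry_out: Moves the arm, as the interface text tells. Its arguments: {"type":"object","properties":{"rows":{"type":"array"},"newtons":{"type":"number"}},"required":["rows"]}

```bash
mkdir -p pics; ls
python3 - <<'E'
from plant import r
import cv2,numpy as np,pickle
d={}
for n in("scene","top"):
    s=r.snapshot(n);d[n]=s
    cv2.imwrite(f"pics/{n}0.png",s["image"][:,:,::-1]);print(n,s["fx"],s["cx"],s["cy"],np.round(s["pose"],3).tolist(),[k for k in s])
pickle.dump(d,open("s0.pkl","wb"));st=r.get_state()
for k in st:print(k,np.round(st[k],3))
E
```

```text
pics
scene 497.55464900285983 257.6318267465284 192.97178067824925 [[-1.0, 0.025, -0.016, 0.61], [-0.03, -0.838, 0.544, 0.863], [-0.0, 0.545, 0.839, 1.306], [0.0, 0.0, 0.0, 1.0]] ['image', 'fx', 'fy', 'cx', 'cy', 'pose']
top 430.1262225627572 248.54124612023332 196.565357431077 [[0.027, 0.996, -0.085, 0.489], [-1.0, 0.028, 0.012, 0.067], [0.014, 0.084, 0.996, 1.711], [0.0, 0.0, 0.0, 1.0]] ['image', 'fx', 'fy', 'cx', 'cy', 'pose']
clock 0.1
q [ 1.278  0.69  -0.195  1.566  0.157  0.903 -0.215]
qd [ 0.    -0.004  0.    -0.003 -0.001 -0.     0.   ]
joint_torque [-4.0000e-03 -5.2850e+01 -1.2720e+00 -1.5384e+01 -5.3000e-02  2.0000e-03
  0.0000e+00]
tool_pos [ 0.2   -0.591  0.238]
eef_rot [ 0.987  0.163 -0.    -0.001]
contact_force [ 0.458 -0.293  0.119]
moment [0.026 0.025 0.036]
finger_force 0.0
opening 1.003
```

View pics/scene0.png

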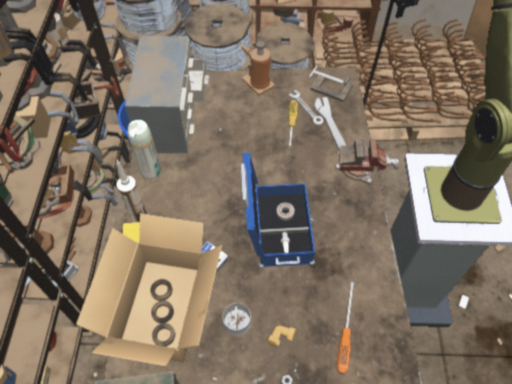

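View pics/top0.png

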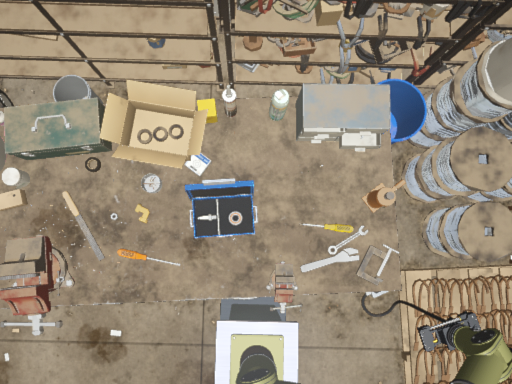

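The case's lid stands near upright at the far side; case around (223,210) in top and (285,225) in scene. Enlarging it for the corners.

```bash
cat > h.py <<'E'
import numpy as np,cv2
def ray(s,u,v):
    d=np.array([(u-s["cx"])/s["fx"],-(v-s["cy"])/s["fy"],-1.]);P=np.array(s["pose"]);return P[:3,3],P[:3,:3]@d
def onz(s,u,v,z):
    o,d=ray(s,u,v);return o+d*(z-o[2])/d[2]
def proj(s,p):
    P=np.array(s["pose"]);c=P[:3,:3].T@(np.array(p)-P[:3,3]);return s["cx"]+s["fx"]*c[0]/-c[2],s["cy"]-s["fy"]*c[1]/-c[2]
def two(a,pa,b,pb):
    o1,d1=ray(a,*pa);o2,d2=ray(b,*pb)
    t=np.linalg.lstsq(np.c_[d1,-d2],o2-o1,rcond=None)[0];p,q=o1+d1*t[0],o2+d2*t[1];return (p+q)/2,np.linalg.norm(p-q)
E
python3 - <<'E'
import pickle,cv2,numpy as np
d=pickle.load(open("s0.pkl","rb"))
a=d["top"]["image"][170:245,175:270,::-1];b=d["scene"]["image"][145:275,225:325,::-1]
a=cv2.resize(a,None,fx=6,fy=6,interpolation=2);b=cv2.resize(b,None,fx=4.5,fy=4.5,interpolation=2)
cv2.imwrite("pics/a1.png",a);cv2.imwrite("pics/b1.png",b)
E
```

```text
(no output)
```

View pics/a1.png

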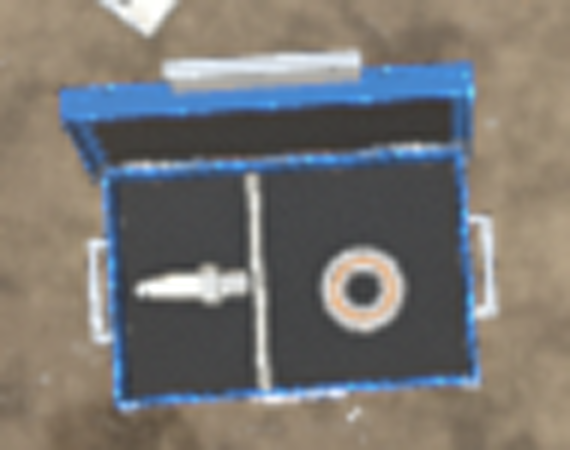

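View pics/b1.png

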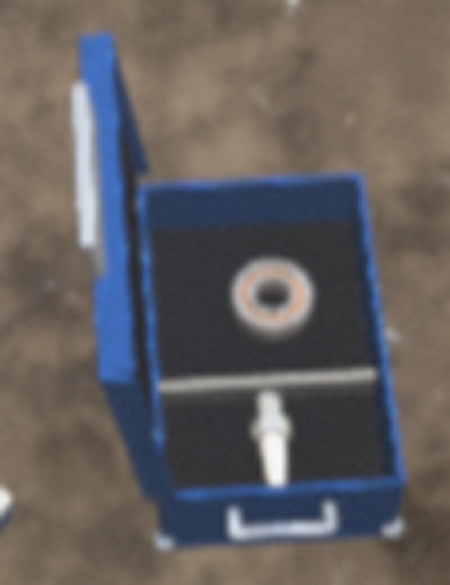

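Crop top: rim corners at (120,407), (478,384), (464,150), (103,172); tab edge about (165,70)–(360,60). Crop scene: rim corners (145,185), (362,176), (403,485), (175,492); tab at columns 73–97, rows 83–246.

```bash
cat > m.py <<'E'
import pickle
from h import *
d=pickle.load(open("s0.pkl","rb"));T,S=d["top"],d["scene"]
A=lambda x,y:(175+(x+.5)/6-.5,170+(y+.5)/6-.5)
B=lambda x,y:(225+(x+.5)/4.5-.5,145+(y+.5)/4.5-.5)
# FL FR BR BL
ta=[A(120,407),A(478,384),A(464,150),A(103,172)]
sb=[B(403,485),B(362,176),B(145,185),B(175,492)]
Pt=np.array([onz(T,*p,.075) for p in ta]);Ps=np.array([onz(S,*p,.075) for p in sb])
for n,P in(("top",Pt),("scene",Ps)):
    yl=P[0]-P[1]+P[3]-P[2];print(n,P[:,:2].round(4).tolist(),"c",P.mean(0).round(4),"yaw",np.degrees(np.arctan2(-yl[0],yl[1])),"size",np.linalg.norm(P[0]-P[1]),np.linalg.norm(P[1]-P[2]))
for a,b in zip(ta,sb):print("tri",two(T,a,S,b))
yaw=float(np.mean([np.arctan2(-(P[0]-P[1]+P[3]-P[2])[0],(P[0]-P[1]+P[3]-P[2])[1]) for P in (Pt,Ps)]))
c=(Pt.mean(0)+Ps.mean(0))/2
R=np.array([[np.cos(yaw),-np.sin(yaw)],[np.sin(yaw),np.cos(yaw)]])
for th in(1.3,1.4,1.5,1.6,1.7,1.8):
  o=[]
  for y in(.055,-.055):
    lx=.079-.196*np.cos(th)+.002*np.sin(th);z=.079+.196*np.sin(th)+.002*np.cos(th);w=np.r_[c[:2]+R@[lx,y],z]
    t=proj(T,w);s=proj(S,w);o+=[(t[0]-174.5)*6-.5,(t[1]-169.5)*6-.5,(s[0]-224.5)*4.5-.5,(s[1]-144.5)*4.5-.5]
  print(th,np.round(o))
E
python3 m.py
```

```text
top [[0.4675, 0.2479], [0.488, 0.0228], [0.6362, 0.0356], [0.6156, 0.2643]] c [0.5518 0.1427 0.075 ] yaw 5.176185739264811 size 0.2261004935199951 0.1486595233225629
scene [[0.4733, 0.2527], [0.4932, 0.0262], [0.6369, 0.0377], [0.6119, 0.2615]] c [0.5538 0.1445 0.075 ] yaw 5.694933334487155 size 0.22730998075569095 0.1441915811871139
tri (array([0.46981889, 0.24853938, 0.06594032]), np.float64(0.004992502866188264))
tri (array([0.49030429, 0.02228453, 0.06870817]), np.float64(0.0045653250674053845))
tri (array([0.63671363, 0.03547786, 0.07169012]), np.float64(0.0005172198678169868))
tri (array([0.61351779, 0.26386545, 0.08046029]), np.float64(0.0033619277505519815))
1.3 [173. 218. 246. 239. 369. 205. 229.  78.]
1.4 [170. 183. 212. 237. 367. 170. 196.  75.]
1.5 [168. 148. 176. 236. 365. 135. 162.  75.]
1.6 [166. 113. 140. 238. 362. 101. 128.  76.]
1.7 [164.  79. 105. 242. 360.  66.  94.  80.]
1.8 [163.  46.  70. 247. 358.  33.  61.  86.]
```

```bash
cat >> h.py <<'E'
from scipy.spatial.transform import Rotation as Ro
C=np.array([.5528,.1436]);YAW=np.radians(5.4)
Rc=Ro.from_euler('z',YAW)
def W(p):return Rc.apply(p)+np.r_[C,0]
def loc(w):return Rc.inv().apply(np.array(w)-np.r_[C,0])
# tool orientation with y along case x, pitched forward p deg
def ori(p):
    return Rc*Ro.from_matrix(np.array([[0,1,0],[1,0,0],[0,0,-1.]]))*Ro.from_euler('x',-p,degrees=True)
def tabpt(th,e=0.):  # point on the tab mid-plane, e m inward of the edge
    l=.196-e;return np.array([.079-l*np.cos(th)+.002*np.sin(th),0,.079+l*np.sin(th)+.002*np.cos(th)])
def rel(st,lp,p): # TCP to case-frame point lp, pitch p -> shift cm, turn deg
    R0=Ro.from_quat(st["eef_rot"]);s=R0.inv().apply(W(lp)-np.array(st["tool_pos"]))*100
    return np.round(s,2).tolist(),np.round((R0.inv()*ori(p)).as_rotvec(degrees=True),1).tolist()
def show(st):print("t",round(st["clock"],2),"loc",loc(st["tool_pos"]).round(4),"F",np.round(st["contact_force"],1),"op",round(st["opening"],3),"ff",st["finger_force"],"q",np.round(st["q"],2),"pitch",np.degrees(np.arcsin(Ro.from_quat(st["eef_rot"]).as_matrix()[0,2])).round(1))
E
python3 - <<'E'
from h import *;from plant import r
print([x for x in dir(r) if x[0]!='_'])
st=r.get_state();show(st);print(rel(st,[.10,0,.42],0),tabpt(1.74),W(tabpt(1.74)))
E
```

```text
['Unreachable', 'finish_job', 'get_state', 'grip_point_offset', 'snapshot']
t 0.1 loc [-0.42   -0.6986  0.238 ] F [ 0.5 -0.3  0.1] op 1.003 ff 0.0 q [ 1.28  0.69 -0.19  1.57  0.16  0.9  -0.22] pitch -0.0
([66.7, -56.02, -18.12], [-0.1, -0.1, -76.7]) [0.11397734 0.         0.27186416] [0.6662715  0.15432622 0.27186416]
```

>>> carry_out --rows '[[[0,0,-10],[0,0,0],0.5],[[0,0,-16],[0,0,0],0.5],[[10,-8,-18],[0,0,-12],0.5],[[20,-17,-18],[0,0,-23],0.5],[[30,-25,-18],[0,0,-35],0.5],[[40,-34,-18],[0,0,-46],0.5],[[50,-42,-18],[0,0,-58],0.5],[[60,-50,-18],[0,0,-69],0.5],[[66.7,-56,-18],[0,0,-76.7],0.5],[[66.7,-56,-18],[0,0,-76.7],0.5],[[66.7,-56,-18],[0,0,-76.7],0.5],[[66.7,-56,-18],[0,0,-76.7],0.5]]' --newtons 6

```text
clock: 1.3
tool_pos: [0.4554, -0.1716, 0.4025]
eef_rot: [0.672, 0.741, -0.0, -0.0]
contact_force: [1.2, -0.4, 0.5]
opening: 0.501
finger_force: 0.0
```

Run:
```python
from h import *;from plant import r
st=r.get_state();show(st);print(rel(st,[.125,0,.34],-10))
```

```text
t 1.3 loc [-0.1267 -0.3047  0.4025] F [ 1.2 -0.4  0.5] op 0.501 ff 0.0 q [ 0.72  0.37 -0.66  1.69  0.25  1.16  0.09] pitch -0.0
([30.39, 25.26, 6.23], [10.0, 0.0, 0.2])
```

>>> carry_out --rows '[[[30.4,25.3,0],[10,0,0],0.5],[[30.4,25.3,0],[10,0,0],0.5],[[30.4,25.3,0],[10,0,0],0.5],[[30.4,25.3,0],[10,0,0],0.5],[[30.4,25.3,0],[10,0,0],0.5],[[30.4,25.3,0],[10,0,0],0.5],[[30.4,25.3,0],[10,0,0],0.5],[[30.4,25.3,0],[10,0,0],0.5],[[30.4,25.3,0],[10,0,0],0.5],[[30.4,25.3,0],[10,0,0],0.5]]'

```text
clock: 2.3
tool_pos: [0.678, 0.1546, 0.401]
eef_rot: [0.669, 0.738, -0.065, -0.059]
contact_force: [-0.2, -0.5, 0.5]
opening: 0.498
finger_force: 0.0
```

Run:
```python
from h import *;from plant import r
st=r.get_state();show(st);print(rel(st,[.122,0,.315],-10))
import pickle
s=r.snapshot("wrist");print(np.round(s["pose"],3).tolist(),s["fx"],s["cx"],s["cy"]);pickle.dump(s,open("w1.pkl","wb"));cv2.imwrite("pics/w1.png",s["image"][:,:,::-1])
```

```text
t 2.3 loc [ 0.1257 -0.0008  0.401 ] F [-0.2 -0.5  0.5] op 0.498 ff 0.0 q [-0.09  0.84 -0.58  0.79  0.35  1.76 -0.4 ] pitch -10.1
([0.09, 1.15, 8.53], [-0.1, 0.0, 0.1])
[[0.98, -0.139, 0.143, 0.697], [0.096, 0.958, 0.271, 0.223], [-0.174, -0.252, 0.952, 0.545], [0.0, 0.0, 0.0, 1.0]] 297.3186396354542 260.05621864078375 193.7877792477958
```

View pics/w1.png

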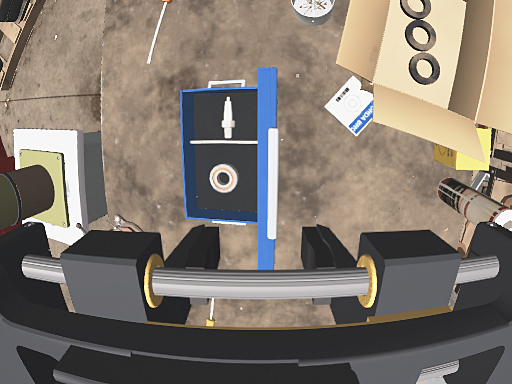

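Wrist view: the tab's white edge spans (267–278, 127–238), between the fingers (inner edges about cols 218 and 303). I'll cast those onto the tab's height.

Run:
```python
from h import *;import pickle
s=pickle.load(open("w1.pkl","rb"));P=np.array(s["pose"])
h=cv2.cvtColor(s["image"],cv2.COLOR_RGB2HSV)
m=((h[...,1]<60)&(h[...,2]>130)).astype(np.uint8);m[:,:255]=0;m[:,290:]=0;m[:110]=0;m[245:]=0
n,l,stt,c=cv2.connectedComponentsWithStats(m);i=1+np.argmax(stt[1:,4]);print(stt[i],c[i]);x,y,w,hh=stt[i][:4]
def fr(u,v):
    a,b=(u-s["cx"])/s["fx"],(v-s["cy"])/s["fy"];t=np.hypot(a,b);k=np.sin(t)/t if t else 1
    return P[:3,3],P[:3,:3]@np.array([a*k,-b*k,-np.cos(t)])
for z in(.268,.272,.276):
  for u in (x,x+w/2,x+w):
    for v in(y,y+hh):
      o,d=fr(u,v);print(z,u,v,loc(o+d*(z-o[2])/d[2]).round(4))
```

```text
[ 267  128   13  117 1183] [272.70160609 182.25359256]
0.268 267 128 [0.1084 0.0543 0.268 ]
0.268 267 245 [ 0.1095 -0.064   0.268 ]
0.268 273.5 128 [0.1145 0.0544 0.268 ]
0.268 273.5 245 [ 0.1162 -0.0635  0.268 ]
0.268 280 128 [0.1206 0.0545 0.268 ]
0.268 280 245 [ 0.1229 -0.063   0.268 ]
0.272 267 128 [0.109  0.0544 0.272 ]
0.272 267 245 [ 0.1101 -0.0622  0.272 ]
0.272 273.5 128 [0.115  0.0545 0.272 ]
0.272 273.5 245 [ 0.1167 -0.0617  0.272 ]
0.272 280 128 [0.1211 0.0546 0.272 ]
0.272 280 245 [ 0.1233 -0.0611  0.272 ]
0.276 267 128 [0.1096 0.0546 0.276 ]
0.276 267 245 [ 0.1107 -0.0603  0.276 ]
0.276 273.5 128 [0.1156 0.0547 0.276 ]
0.276 273.5 245 [ 0.1172 -0.0598  0.276 ]
0.276 280 128 [0.1215 0.0548 0.276 ]
0.276 280 245 [ 0.1237 -0.0593  0.276 ]
```

Run:
```python
from h import *;from plant import r
st=r.get_state()
print(rel(st,tabpt(1.74,-.04),-9.7),rel(st,tabpt(1.74,.015),-9.7))
```

```text
([0.27, 1.11, 9.01], [-0.4, 0.1, 0.0]) ([0.28, 1.14, 14.51], [-0.4, 0.1, 0.0])
```

>>> carry_out --rows '[[[0.2,1.1,4.5],[0,0,0],0.5],[[0.2,1.1,9],[0,0,0],0.5],[[0.2,1.1,10.5],[0,0,0],0.5],[[0.2,1.1,12],[0,0,0],0.5],[[0.2,1.1,13.5],[0,0,0],0.5],[[0.2,1.1,14.5],[0,0,0],0.5],[[0.2,1.1,14.5],[0,0,0],0.5],[[0.2,1.1,14.5],[0,0,0],0.7],[[0.2,1.1,14.5],[0,0,0],0.8],[[0.2,1.1,14.5],[0,0,0],0.86],[[0.2,1.1,14.5],[0,0,0],0.9],[[0.2,1.1,14.5],[0,0,0],0.9]]' --newtons 5

```text
clock: 3.55
tool_pos: [0.6642, 0.1542, 0.2582]
eef_rot: [0.67, 0.737, -0.064, -0.058]
contact_force: [0.7, 0.2, 0.7]
opening: 0.11
finger_force: 5.0
```

Run:
```python
from h import *;from plant import r
st=r.get_state();show(st);print(st["opening"]*88)
```

```text
t 3.55 loc [0.1119 0.     0.2582] F [0.7 0.2 0.7] op 0.11 ff 4.999534785747528 q [-0.04  0.89 -0.59  1.13  0.39  1.4  -0.48] pitch -9.9
9.717741665626264
```

```bash
cat >> h.py <<'E'
def arc(st,t0,t1,n=10,e=(.014,.014),pmax=58,dz=0.):
    for k in range(1,n+1):
        f=k/n;th=t0+(t1-t0)*f;ee=e[0]+(e[1]-e[0])*f;p=min(90-np.degrees(th),pmax)
        a=np.radians(p);lp=tabpt(th)+ee*np.array([np.sin(a),0,-np.cos(a)])+[0,0,dz]
        s,t=rel(st,lp,p);print(round(th,2),round(p,1),np.round(s,1).tolist(),np.round(t,0).tolist())
E
python3 - <<'E'
from h import *;from plant import r
arc(r.get_state(),1.74,1.25,12)
E
```

```text
1.7 -7.4 [-0.0, -0.8, 0.0] [-3.0, -0.0, 0.0]
1.66 -5.0 [-0.0, -1.5, 0.1] [-5.0, -0.0, 0.0]
1.62 -2.7 [-0.0, -2.2, 0.1] [-7.0, -0.0, 0.0]
1.58 -0.3 [-0.0, -3.0, 0.2] [-10.0, -0.0, 0.0]
1.54 2.0 [-0.0, -3.7, 0.4] [-12.0, -0.0, 0.0]
1.5 4.3 [-0.0, -4.4, 0.5] [-14.0, -0.0, 0.0]
1.45 6.7 [-0.0, -5.2, 0.7] [-17.0, -0.0, 0.0]
1.41 9.0 [-0.0, -5.9, 0.9] [-19.0, -0.0, 0.0]
1.37 11.4 [-0.0, -6.6, 1.2] [-21.0, -0.0, 0.0]
1.33 13.7 [-0.0, -7.3, 1.5] [-24.0, -0.0, 0.0]
1.29 16.0 [-0.0, -7.9, 1.8] [-26.0, -0.0, 0.0]
1.25 18.4 [-0.0, -8.6, 2.1] [-28.0, -0.0, 0.0]
```

>>> carry_out --rows '[[[0,-0.8,0],[-3,0,0],0.9],[[0,-1.5,0.1],[-5,0,0],0.9],[[0,-2.2,0.1],[-7,0,0],0.9],[[0,-3,0.2],[-10,0,0],0.9],[[0,-3.7,0.4],[-12,0,0],0.9],[[0,-4.4,0.5],[-14,0,0],0.9],[[0,-5.2,0.7],[-17,0,0],0.9],[[0,-5.9,0.9],[-19,0,0],0.9],[[0,-6.6,1.2],[-21,0,0],0.9],[[0,-7.3,1.5],[-24,0,0],0.9],[[0,-7.9,1.8],[-26,0,0],0.9],[[0,-8.6,2.1],[-28,0,0],0.9]]' --newtons 9

```text
clock: 4.75
tool_pos: [0.5747, 0.1457, 0.2507]
eef_rot: [0.665, 0.731, 0.115, 0.105]
contact_force: [5.7, 1.7, -14.7]
opening: 0.107
finger_force: 9.0
```

Run:
```python
from h import *;from plant import r
st=r.get_state();show(st);arc(st,1.25,.8,12)
```

```text
t 4.75 loc [0.022  0.     0.2507] F [  5.7   1.7 -14.7] op 0.107 ff 8.998447358608246 q [-0.1   0.55 -0.42  1.95  0.73  0.49 -0.96] pitch 17.8
1.21 20.5 [-0.0, -0.5, -0.1] [-3.0, -0.0, 0.0]
1.18 22.7 [-0.0, -1.2, -0.1] [-5.0, -0.0, 0.0]
1.14 24.8 [-0.0, -1.8, -0.0] [-7.0, -0.0, 0.0]
1.1 27.0 [0.0, -2.5, 0.1] [-9.0, -0.0, 0.0]
1.06 29.1 [0.0, -3.2, 0.2] [-11.0, -0.0, 0.0]
1.02 31.3 [0.0, -3.9, 0.3] [-13.0, -0.0, 0.0]
0.99 33.4 [0.0, -4.5, 0.5] [-16.0, -0.0, 0.0]
0.95 35.6 [0.0, -5.2, 0.7] [-18.0, -0.0, 0.0]
0.91 37.7 [0.0, -5.8, 0.9] [-20.0, -0.0, 0.0]
0.88 39.9 [0.0, -6.5, 1.1] [-22.0, -0.0, 0.0]
0.84 42.0 [0.0, -7.1, 1.4] [-24.0, -0.0, 0.0]
0.8 44.2 [0.0, -7.7, 1.7] [-26.0, -0.0, 0.0]
```

```bash
cat > kin.py <<'E'
from h import *
import itertools
from scipy.optimize import least_squares
D=[([1.278,.69,-.195,1.566,.157,.903,-.215],[.2,-.591,.238],[.987,.163,0,-.001]),
([.72,.37,-.66,1.69,.25,1.16,.09],[.4554,-.1716,.4025],[.672,.741,0,0]),
([-.09,.84,-.58,.79,.35,1.76,-.4],[.678,.1546,.401],[.669,.738,-.065,-.059]),
([-.04,.89,-.59,1.13,.39,1.4,-.48],[.6642,.1542,.2582],[.67,.737,-.064,-.058]),
([-.1,.55,-.42,1.95,.73,.49,-.96],[.5747,.1457,.2507],[.665,.731,.115,.105])]
def fk(q,P,s):
    az0,h,L1,L2,L3,a1,a2,a3,z7=P
    R=Ro.from_euler('z',az0+s[0]*q[0]);p=np.array([0,0,h])
    def step(R,p,ang,ax,t):
        R=R*Ro.from_euler(ax,ang);return R,p+R.apply(t)
    R,p=step(R,p,q[1],'y',[0,0,L1]);R,p=step(R,p,s[1]*q[2],'z',[a1,0,0])
    R,p=step(R,p,q[3],'y',[a2,0,L2]);R,p=step(R,p,s[2]*q[4],'z',[0,0,0])
    R,p=step(R,p,q[5],'y',[a3,0,L3]);R=R*Ro.from_euler('z',s[3]*q[6]+z7)
    return p,R
def fit():
    best=None
    for s in itertools.product((1,-1),repeat=4):
      for z0 in(0,np.pi/2,np.pi,-np.pi/2):
        f=lambda P:np.concatenate([np.r_[fk(q,P,s)[0]-x,.2*(fk(q,P,s)[1].inv()*Ro.from_quat(o)).as_rotvec()] for q,x,o in D])
        try:o=least_squares(f,[0,.3,.4,.4,.2,0,0,0,z0])
        except Exception:continue
        if best is None or o.cost<best[0]:best=(o.cost,o.x,s,f(o.x))
    return best
E
python3 - <<'E'
from kin import *;import pickle
b=fit();print(b[0],b[1].round(3),b[2],np.abs(b[3]).max());pickle.dump(b[:3],open("kin.pkl","wb"))
P,s=b[1],b[2]
lo=np.array([-3.01,-.46,-1.47,.13,-1,.04,-2.66]);hi=np.array([3.01,2.08,1.51,2.56,4.14,2.09,2.66])
q0=np.array(D[-1][0])
def ik(lp,p,q0):
    w=W(lp);R=ori(p)
    f=lambda q:np.r_[(fk(q,P,s)[0]-w),.2*(fk(q,P,s)[1].inv()*R).as_rotvec(),.0005*(q-q0)]
    o=least_squares(f,np.clip(q0,lo+.01,hi-.01),bounds=(lo,hi));return o.x,np.abs(o.fun[:6]).max()
for p in(0,10,20,30,40,50,60):
    a=np.radians(p);lp=tabpt(0.02)+.01*np.array([np.sin(a),0,-np.cos(a)])
    for nm,g in(("local",q0),("flip",np.r_[q0[:4],q0[4]+2.6,.6,q0[6]+2.6])):
        q,e=ik(lp,p,g);print(p,nm,q.round(2),round(e,4))
E
```

```text
5.642011018874155e-05 [-6.800e-02  3.560e-01  5.790e-01  3.410e-01  3.480e-01 -1.000e-03
  1.200e-02 -0.000e+00  1.504e+00] (-1, -1, -1, -1) 0.004749795101964956
0 local [-0.23  0.81 -0.22  2.18  0.79  0.23 -1.07] 0.0
0 flip [-0.39  0.8   0.05  2.28  4.14  0.04  1.88] 0.0157
10 local [ 0.05  0.95 -0.81  2.35  1.8   0.7  -2.15] 0.0
10 flip [-0.52  0.81  0.21  2.35  3.71  0.22  2.29] 0.0
20 local [ 0.05  1.1  -1.03  2.53  2.03  1.12 -2.47] 0.0
20 flip [-0.6   0.89  0.31  2.53  3.4   0.61  2.56] 0.0
30 local [-0.08  1.07 -0.85  2.56  2.17  1.14 -2.66] 0.0183
30 flip [-0.63  0.93  0.28  2.56  3.21  0.73  2.66] 0.0182
40 local [-0.11  1.19 -1.04  2.56  2.03  1.44 -2.66] 0.037
40 flip [-0.77  0.98  0.38  2.56  3.14  0.79  2.58] 0.0369
50 local [-0.16  1.51 -1.46  2.56  1.82  2.09 -2.66] 0.0478
50 flip [-1.1   1.16  0.67  2.56  3.13  0.85  2.23] 0.046
60 local [-0.18  1.5  -1.35  2.56  1.92  2.09 -2.66] 0.0685
60 flip [-1.59  1.78  1.06  2.56  3.12  0.87  1.4 ] 0.0683
```

```bash
cat > ik.py <<'E'
from kin import *;import pickle
_,P,s=pickle.load(open("kin.pkl","rb"))
lo=np.array([-3.01,-.46,-1.47,.13,-1,.04,-2.66])+.05;hi=np.array([3.01,2.08,1.51,2.56,4.14,2.09,2.66])-.05
def mk(b,phi,roll): # tool z tilted b from down towards case azimuth phi; tool y horizontal (roll 0) or in the vertical plane (roll 90)
    b,phi=np.radians([b,phi]);z=np.array([np.sin(b)*np.cos(phi),np.sin(b)*np.sin(phi),-np.cos(b)])
    y=np.array([-np.sin(phi),np.cos(phi),0]);x=np.cross(y,z)
    return Rc*Ro.from_matrix(np.c_[x,y,z])*Ro.from_euler('z',roll,degrees=True)
def ik(w,R,q0):
    f=lambda q:(lambda p,r:np.r_[p-w,.2*(r.inv()*R).as_rotvec(),.0003*(q-q0)])(*fk(q,P,s))
    o=least_squares(f,np.clip(q0,lo+.01,hi-.01),bounds=(lo,hi),max_nfev=60);return o.x,np.abs(o.fun[:6]).max()
E
cat > t.py <<'E'
from ik import *
rng=np.random.default_rng(0);q0=np.array([-.1,.55,-.42,1.95,.73,.49,-.96])
for phi in(-90,-60,60,90):
  for b in(45,60,75):
    lp=np.array([-.112,-.045*np.sign(phi),.072])
    for roll in(0,90,180,270):
      best=(None,9)
      for k in range(5):
        g=q0 if k==0 else np.clip(q0+rng.normal(0,.8,7),lo,hi)
        q,e=ik(W(lp),mk(b,phi,roll),g)
        if e<best[1]-1e-3:best=(q,e)
      if best[1]<.012:print(phi,b,roll,best[0].round(2),round(best[1],4))
E
python3 t.py
```

```text
-90 45 0 [-0.83  1.05 -0.06  1.79  0.74  1.03 -1.4 ] 0.0
-90 45 90 [-1.15  1.11  0.53  1.79  0.2   0.81 -2.43] 0.0
-90 45 180 [-0.49  1.17 -0.71  1.79  1.07  1.47  1.38] 0.0
-90 45 270 [-0.63  1.09 -0.42  1.79  0.94  1.26 -0.05] 0.0
-90 60 0 [-0.99  1.19  0.12  1.65  0.63  1.21 -1.33] 0.0
-90 60 90 [-1.23  1.27  0.57  1.65  0.26  1.04 -2.51] 0.0
-90 60 180 [-0.59  1.3  -0.66  1.65  1.05  1.72  1.37] 0.0
-90 60 270 [-0.74  1.22 -0.35  1.65  0.91  1.49 -0.05] 0.0
-90 75 0 [-1.01  1.34  0.08  1.5   0.68  1.49 -1.38] 0.0
-90 75 90 [-1.25  1.42  0.56  1.5   0.33  1.28 -2.58] 0.0
-90 75 180 [-0.79  1.37 -0.36  1.5   0.92  1.75  1.51] 0.0
-90 75 270 [-0.84  1.35 -0.26  1.5   0.87  1.69 -0.01] 0.0
-60 45 0 [-0.88  1.03 -0.16  2.13  1.33  0.92 -1.69] 0.0
-60 45 90 [-1.41  1.19  0.8   2.13  0.12  0.22 -2.02] 0.0
-60 45 180 [-1.52  1.32  1.06  2.13 -0.85  0.33 -2.61] 0.0
-60 45 270 [-0.79  1.05 -0.32  2.13  1.36  1.05 -0.16] 0.0
-60 60 0 [-1.06  1.16 -0.04  2.04  1.22  1.06 -1.72] 0.0
-60 60 90 [-1.56  1.38  0.86  2.04  0.23  0.39 -2.27] 0.0
-60 60 180 [-0.68  1.3  -0.7   2.04  1.36  1.68  1.24
[... 855 characters left out ...]
09  1.22] 0.0
90 45 0 [ 0.86  1.47 -1.29  2.08  1.01  0.65  2.39] 0.0
90 45 90 [ 0.82  1.38 -1.15  2.08  0.84  0.52  1.  ] 0.0
90 45 180 [ 0.79  1.31 -1.03  2.08  0.63  0.43 -0.36] 0.0
90 45 270 [ 0.69  1.19 -0.81  2.08  0.03  0.35 -1.31] 0.0
90 60 0 [ 0.72  1.28 -0.65  1.98 -0.5   0.6  -2.24] 0.0
90 60 90 [ 0.93  1.55 -1.17  1.98  0.53  0.61  1.41] 0.0
90 60 180 [ 0.91  1.51 -1.1   1.98  0.41  0.57 -0.03] 0.0
90 60 270 [ 0.82  1.37 -0.86  1.98 -0.11  0.53 -1.07] 0.0
90 75 0 [ 0.48  1.32 -0.12  1.86 -0.95  1.2  -1.68] 0.0
90 75 90 [ 1.05  1.89 -1.42  1.86  0.65  0.9   1.35] 0.0
90 75 180 [ 0.98  1.69 -1.13  1.86  0.23  0.75  0.22] 0.0
90 75 270 [ 0.88  1.53 -0.85  1.86 -0.22  0.74 -0.88] 0.0
```

```bash
cat >> ik.py <<'E'
def ori2(th,sgn=-1):
    f=np.clip(th/1.5,0,1);b,phi=np.radians([65-15*f,-70-20*f])
    z=np.array([np.sin(b)*np.cos(phi),np.sin(b)*np.sin(phi),-np.cos(b)])
    n=np.array([np.sin(th),0,np.cos(th)]);y=sgn*(n-n.dot(z)*z);y/=np.linalg.norm(y)
    return np.c_[np.cross(y,z),y,z],n.dot(z)
def tcp2(th,e=.008,g=.011): # TCP: e inward of front edge, g inside the tab's left end
    lp=tabpt(th,e);lp[1]=.055-g;return lp
def chain(sgn,g0,ths):
    q=g0;out=[]
    for th in ths:
        R,d=ori2(th,sgn);q,e=ik(W(tcp2(th)),Rc*Ro.from_matrix(R),q);out.append((th,q,e,d))
    return out
E
python3 - <<'E'
from ik import *
for sgn,g in((-1,[-.7,1.1,-.35,1.9,1.1,1.3,-.1]),(1,[-1.23,1.27,.57,1.8,.26,1.,-2.4])):
  for th,q,e,d in chain(sgn,np.array(g),[0,.2,.4,.6,.8,1.,1.2,1.4,1.5]):print(th,q.round(2),round(e,4),"dev",np.degrees(np.arcsin(d)).round(0))
from plant import r
arc(r.get_state(),1.25,1.47,5)
E
```

```text
0 [-0.88  1.22 -0.31  1.87  1.13  1.42 -0.13] 0.0 dev -25.0
0.2 [-0.82  1.14 -0.37  1.86  1.09  1.47  0.13] 0.0 dev -23.0
0.4 [-0.75  1.08 -0.43  1.82  1.06  1.53  0.4 ] 0.0 dev -21.0
0.6 [-0.69  1.03 -0.49  1.76  1.04  1.59  0.69] 0.0 dev -19.0
0.8 [-0.62  0.99 -0.54  1.67  1.03  1.66  0.98] 0.0 dev -16.0
1.0 [-0.56  0.98 -0.59  1.56  1.03  1.72  1.27] 0.0 dev -13.0
1.2 [-0.51  0.99 -0.63  1.43  1.05  1.78  1.56] 0.0 dev -10.0
1.4 [-0.47  1.01 -0.65  1.29  1.07  1.84  1.84] 0.0 dev -5.0
1.5 [-0.46  1.03 -0.67  1.21  1.08  1.86  1.98] 0.0 dev -3.0
0 [-1.44  1.33  0.7   1.87  0.4   0.73 -2.52] 0.0 dev -25.0
0.2 [-1.38  1.22  0.64  1.86  0.46  0.82 -2.32] 0.0 dev -23.0
0.4 [-1.31  1.12  0.58  1.82  0.51  0.91 -2.11] 0.0 dev -21.0
0.6 [-1.22  1.03  0.52  1.76  0.53  1.02 -1.88] 0.0 dev -19.0
0.8 [-1.14  0.97  0.45  1.67  0.55  1.13 -1.64] 0.0 dev -16.0
1.0 [-1.05  0.94  0.39  1.56  0.56  1.23 -1.4 ] 0.0 dev -13.0
1.2 [-0.96  0.93  0.33  1.43  0.56  1.33 -1.15] 0.0 dev -10.0
1.4 [-0.87  0.95  0.27  1.29  0.55  1.42 -0.92] 0.0 dev -5.0
1.5 [-0.83  0.96  0.24  1.21  0.55  1.47 -0.8 ] 0.0 dev -3.0
1.29 15.9 [-0.0, 1.0, -0.1] [2.0, -0.0, 0.0]
1.34 13.3 [-0.0, 1.8, -0.0] [5.0, -0.0, 0.0]
1.38 10.8 [-0.0, 2.6, 0.0] [7.0, -0.0, 0.0]
1.43 8.3 [-0.0, 3.4, 0.2] [10.0, -0.0, 0.0]
1.47 5.8 [-0.0, 4.2, 0.3] [12.0, -0.0, 0.0]
```

>>> carry_out --rows '[[[0,0.5,0],[1,0,0],0.9],[[0,1,0],[2,0,0],0.9],[[0,1.8,0],[5,0,0],0.9],[[0,2.6,0],[7,0,0],0.9],[[0,3.4,0.2],[10,0,0],0.9],[[0,4.2,0.3],[12,0,0],0.9],[[0,4.2,0.3],[12,0,0],0.9],[[0,4.2,0.3],[12,0,0],0.8],[[0,4.2,0.3],[12,0,0],0.6],[[0,4.2,0.3],[12,0,0],0.5],[[0,4.2,0.3],[12,0,0],0.5]]'

```text
clock: 5.85
tool_pos: [0.6165, 0.1495, 0.2631]
eef_rot: [0.672, 0.739, 0.039, 0.036]
contact_force: [0.5, 0.5, 0.5]
opening: 0.442
finger_force: 0.0
```

Run:
```python
from h import *;from plant import r
st=r.get_state();show(st);print(rel(st,[.06,.06,.37],0))
```

```text
t 5.85 loc [ 6.390e-02 -1.000e-04  2.631e-01] F [0.5 0.5 0.5] op 0.442 ff 0.0 q [ 0.    0.68 -0.58  1.61  0.5   0.9  -0.67] pitch 6.1
([6.01, 0.75, -10.67], [6.1, 0.0, 0.0])
```

>>> carry_out --rows '[[[0,0,-4],[0,0,0],0.5],[[0,0,-8],[0,0,0],0.5],[[2,0,-12],[0,0,-8],0.5],[[4,0,-13],[0,0,-16],0.5],[[6,0,-13],[0,0,-24],0.5],[[8,0,-13],[0,0,-32],0.5],[[8,0,-13],[0,0,-40],0.5],[[8,0,-13],[0,0,-48],0.5],[[8,0,-13],[0,0,-56],0.5],[[8,0,-13],[0,0,-64],0.5],[[8,0,-13],[0,0,-72],0.5],[[8,0,-13],[0,0,-80],0.5]]'

```text
clock: 7.05
tool_pos: [0.5953, 0.2277, 0.392]
eef_rot: [0.037, 0.998, 0.007, 0.052]
contact_force: [0.7, -0.3, 0.2]
opening: 0.501
finger_force: 0.0
```

```bash
cat >> ik.py <<'E'
def rel2(st,lp,R):
    R0=Ro.from_quat(st["eef_rot"]);t=(R0.inv()*Rc*Ro.from_matrix(R)).as_rotvec(degrees=True)
    return np.round(R0.inv().apply(W(lp)-np.array(st["tool_pos"]))*100,1).tolist(),np.round(t,1).tolist()
E
python3 - <<'E'
from ik import *;from plant import r
st=r.get_state();show(st);R,_=ori2(1.49);print(rel2(st,tcp2(1.49)-.08*R[:,2],R),rel2(st,tcp2(1.49),R),tcp2(1.49)-.08*R[:,2])
E
```

```text
t 7.05 loc [0.0502 0.0797 0.392 ] F [ 0.7 -0.3  0.2] op 0.501 ff 0.0 q [ 0.04  0.66 -0.98  1.38  0.62  1.32  0.54] pitch 6.0
([-0.3, 2.7, 7.5], [40.3, 40.0, -91.9]) ([-0.8, -3.5, 12.6], [40.3, 40.0, -91.9]) [0.06567747 0.10537305 0.31786408]
```

>>> carry_out --rows '[[[0,0.5,0],[3,3,-7],0.5],[[0,1,0],[6,6,-14],0.5],[[0,1.5,0],[9,9,-21],0.5],[[0,2,0],[12,12,-28],0.5],[[0,2.5,0],[15,15,-35],0.5],[[0,2.7,0],[18,18,-42],0.5],[[0,2.7,1],[21,21,-49],0.5],[[0,2.7,2],[24,24,-56],0.5],[[0,2.7,3],[27,27,-63],0.5],[[0,2.7,3],[30,30,-70],0.5],[[0,2.7,3],[33,33,-77],0.5],[[0,2.7,3],[37,37,-85],0.5]]'

```text
clock: 8.25
tool_pos: [0.6009, 0.2552, 0.3626]
eef_rot: [-0.607, 0.691, -0.299, -0.253]
contact_force: [0.9, -0.6, -0.2]
opening: 0.504
finger_force: 0.0
```

Run:
```python
from ik import *;from plant import r
st=r.get_state();show(st);R,_=ori2(1.49)
for k in(.08,.04,0):print(rel2(st,tcp2(1.49)-k*R[:,2],R))
```

```text
t 8.25 loc [0.0584 0.1065 0.3626] F [ 0.9 -0.6 -0.2] op 0.504 ff 0.0 q [-0.51  0.96 -0.67  0.96  0.98  2.07  2.02] pitch 0.7
([-3.3, -0.3, 3.1], [3.8, 3.6, -7.8])
([-3.0, -0.5, 7.1], [3.8, 3.6, -7.8])
([-2.8, -0.8, 11.1], [3.8, 3.6, -7.8])
```

>>> carry_out --rows '[[[-1.5,-0.2,1.5],[0,0,-3],0.5],[[-3.3,-0.3,3],[2,2,-6],0.5],[[-3.3,-0.3,3],[3.8,3.6,-7.8],0.5],[[-3.3,-0.3,3],[3.8,3.6,-7.8],0.5],[[-3.3,-0.3,3],[3.8,3.6,-7.8],0.5]]'

```text
clock: 8.75
tool_pos: [0.6084, 0.2564, 0.3196]
eef_rot: [0.65, -0.632, 0.322, 0.273]
contact_force: [0.4, -0.7, 0.7]
opening: 0.503
finger_force: 0.0
```

Run:
```python
from ik import *;from plant import r
st=r.get_state();show(st);R,_=ori2(1.49)
for k in(.08,.04,0):print(rel2(st,tcp2(1.49)-k*R[:,2],R))
s=r.snapshot("wrist");cv2.imwrite("pics/w2.png",s["image"][:,:,::-1])
```

```text
t 8.75 loc [0.066  0.107  0.3196] F [ 0.4 -0.7  0.7] op 0.503 ff 0.0 q [-0.52  1.01 -0.67  1.03  1.04  2.02  2.09] pitch 4.2
([-0.0, 0.0, 0.2], [0.1, 0.2, -0.3])
([-0.0, 0.0, 4.2], [0.1, 0.2, -0.3])
([0.0, 0.0, 8.2], [0.1, 0.2, -0.3])
```

View pics/w2.png

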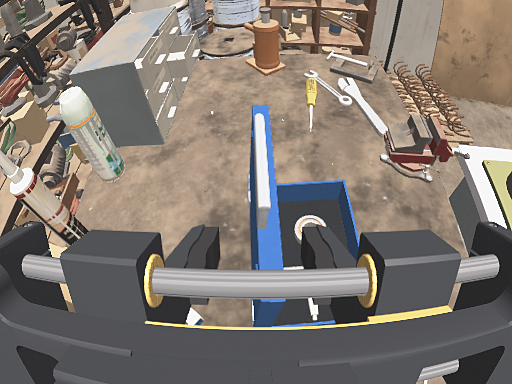

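The wrist view shows the upright lid and tab (cols 257–270, near end at row ~222) centred between the fingers. Moving in.

>>> carry_out --rows '[[[0,0,3],[0,0,0],0.5],[[0,0,5],[0,0,0],0.5],[[0,0,6.5],[0,0,0],0.5],[[0,0,7.5],[0,0,0],0.5],[[0,0,8.2],[0,0,0],0.6],[[0,0,8.2],[0,0,0],0.7],[[0,0,8.2],[0,0,0],0.8],[[0,0,8.2],[0,0,0],0.85],[[0,0,8.2],[0,0,0],0.92],[[0,0,8.2],[0,0,0],0.95],[[0,0,8.2],[0,0,0],0.95]]' --newtons 5

```text
clock: 9.9
tool_pos: [0.614, 0.1943, 0.2659]
eef_rot: [0.651, -0.631, 0.321, 0.274]
contact_force: [-2.9, 3.0, 2.9]
opening: 0.106
finger_force: 5.0
```

```bash
cat >> ik.py <<'E'
def arc2(st,t0,t1,n=12,off=None,corr=True):
    # corrects for the measured in-grip offset at t0 (translation kept in the lid frame: along edge only)
    for k in range(1,n+1):
        th=t0+(t1-t0)*k/n;R,_=ori2(th);sh,t=rel2(st,tcp2(th),R);print(round(th,2),sh,np.round(t,0).tolist())
E
python3 - <<'E'
from ik import *;from plant import r
st=r.get_state();show(st);print(st["opening"]*88,tcp2(1.49));arc2(st,1.49,1.15,12)
E
```

```text
t 9.9 loc [0.0657 0.0448 0.2659] F [-2.9  3.   2.9] op 0.106 ff 5.011420771479607 q [-0.42  1.02 -0.68  1.23  1.05  1.88  1.99] pitch 4.2
9.295260878154997 [0.06582029 0.044      0.26654811]
1.46 [0.1, 0.5, 0.0] [0.0, 0.0, 1.0]
1.43 [0.1, 1.0, 0.1] [1.0, 1.0, 2.0]
1.41 [0.1, 1.6, 0.1] [1.0, 1.0, 4.0]
1.38 [0.0, 2.1, 0.2] [1.0, 1.0, 5.0]
1.35 [-0.0, 2.6, 0.3] [2.0, 1.0, 6.0]
1.32 [-0.1, 3.1, 0.3] [2.0, 2.0, 8.0]
1.29 [-0.1, 3.7, 0.4] [2.0, 2.0, 9.0]
1.26 [-0.2, 4.2, 0.5] [3.0, 2.0, 10.0]
1.23 [-0.3, 4.7, 0.6] [3.0, 2.0, 12.0]
1.21 [-0.4, 5.2, 0.7] [4.0, 2.0, 13.0]
1.18 [-0.5, 5.7, 0.9] [4.0, 2.0, 14.0]
1.15 [-0.7, 6.2, 1.0] [4.0, 3.0, 16.0]
```

>>> carry_out --rows '[[[0.1,0.5,0],[0,0,1],0.95],[[0.1,1,0.1],[1,1,2],0.95],[[0.1,1.6,0.1],[1,1,4],0.95],[[0,2.1,0.2],[1,1,5],0.95],[[0,2.6,0.3],[2,1,6],0.95],[[-0.1,3.1,0.3],[2,2,8],0.95],[[-0.1,3.7,0.4],[2,2,9],0.95],[[-0.2,4.2,0.5],[3,2,10],0.95],[[-0.3,4.7,0.6],[3,2,12],0.95],[[-0.4,5.2,0.7],[4,2,13],0.95],[[-0.5,5.7,0.9],[4,2,14],0.95],[[-0.7,6.2,1],[4,3,16],0.95]]' --newtons 8

```text
clock: 11.1
tool_pos: [0.5531, 0.1881, 0.2503]
eef_rot: [-0.557, 0.698, -0.395, -0.218]
contact_force: [-0.6, 2.5, 0.9]
opening: 0.119
finger_force: 8.5
```

Run:
```python
from ik import *;from plant import r
st=r.get_state();show(st);print(st["opening"]*88,tcp2(1.15));arc2(st,1.15,.8,12)
```

```text
t 11.1 loc [0.0044 0.0442 0.2503] F [-0.6  2.5  0.9] op 0.119 ff 8.487063818374736 q [-0.47  0.97 -0.64  1.47  1.01  1.8   1.52] pitch 7.7
10.470722388392202 [0.00402989 0.044      0.2514166 ]
1.12 [0.1, 0.5, 0.1] [1.0, -0.0, 1.0]
1.09 [0.1, 1.1, 0.2] [1.0, 0.0, 2.0]
1.06 [0.1, 1.6, 0.3] [2.0, 0.0, 4.0]
1.03 [0.0, 2.1, 0.4] [2.0, 0.0, 5.0]
1.0 [-0.0, 2.7, 0.6] [2.0, 0.0, 7.0]
0.97 [-0.1, 3.2, 0.7] [3.0, 0.0, 8.0]
0.95 [-0.1, 3.7, 0.9] [3.0, 0.0, 10.0]
0.92 [-0.2, 4.2, 1.0] [4.0, 0.0, 11.0]
0.89 [-0.3, 4.7, 1.2] [4.0, 1.0, 13.0]
0.86 [-0.5, 5.2, 1.4] [4.0, 1.0, 14.0]
0.83 [-0.6, 5.7, 1.6] [5.0, 1.0, 16.0]
0.8 [-0.7, 6.2, 1.8] [5.0, 1.0, 17.0]
```

Excellent; low forces and a firm hold.

>>> carry_out --rows '[[[0.1,0.5,0.1],[1,0,1],0.95],[[0.1,1.1,0.2],[1,0,2],0.95],[[0.1,1.6,0.3],[2,0,4],0.95],[[0,2.1,0.4],[2,0,5],0.95],[[0,2.7,0.6],[2,0,7],0.95],[[-0.1,3.2,0.7],[3,0,8],0.95],[[-0.1,3.7,0.9],[3,0,10],0.95],[[-0.2,4.2,1],[4,0,11],0.95],[[-0.3,4.7,1.2],[4,1,13],0.95],[[-0.5,5.2,1.4],[4,1,14],0.95],[[-0.6,5.7,1.6],[5,1,16],0.95],[[-0.7,6.2,1.8],[5,1,17],0.95]]' --newtons 9

```text
clock: 12.3
tool_pos: [0.4988, 0.1824, 0.2144]
eef_rot: [-0.453, 0.752, -0.457, -0.14]
contact_force: [1.4, 4.4, -5.4]
opening: 0.123
finger_force: 9.6
```

Run:
```python
from ik import *;from plant import r
st=r.get_state();show(st);print(st["opening"]*88,tcp2(.8));arc2(st,.8,.44,12)
```

```text
t 12.3 loc [-0.0501  0.0437  0.2144] F [ 1.4  4.4 -5.4] op 0.123 ff 9.58244540845044 q [-0.56  0.98 -0.59  1.68  1.    1.7   1.02] pitch 11.8
10.780404991756441 [-0.05054615  0.044       0.21525636]
0.77 [0.1, 0.5, 0.1] [1.0, -0.0, 2.0]
0.74 [0.0, 1.1, 0.3] [1.0, -0.0, 3.0]
0.71 [0.0, 1.6, 0.4] [2.0, -0.0, 5.0]
0.68 [-0.0, 2.1, 0.6] [2.0, -1.0, 6.0]
0.65 [-0.1, 2.7, 0.8] [3.0, -1.0, 8.0]
0.62 [-0.2, 3.2, 1.0] [3.0, -1.0, 10.0]
0.59 [-0.3, 3.7, 1.2] [3.0, -1.0, 11.0]
0.56 [-0.4, 4.2, 1.5] [4.0, -1.0, 13.0]
0.53 [-0.5, 4.7, 1.7] [4.0, -1.0, 14.0]
0.5 [-0.6, 5.2, 1.9] [5.0, -1.0, 16.0]
0.47 [-0.8, 5.7, 2.1] [5.0, -1.0, 17.0]
0.44 [-1.0, 6.2, 2.4] [6.0, -2.0, 19.0]
```

>>> carry_out --rows '[[[0.1,0.5,0.1],[1,0,2],0.95],[[0,1.1,0.3],[1,0,3],0.95],[[0,1.6,0.4],[2,0,5],0.95],[[0,2.1,0.6],[2,-1,6],0.95],[[-0.1,2.7,0.8],[3,-1,8],0.95],[[-0.2,3.2,1],[3,-1,10],0.95],[[-0.3,3.7,1.2],[3,-1,11],0.95],[[-0.4,4.2,1.5],[4,-1,13],0.95],[[-0.5,4.7,1.7],[4,-1,14],0.95],[[-0.6,5.2,1.9],[5,-1,16],0.95],[[-0.8,5.7,2.1],[5,-1,17],0.95],[[-1,6.2,2.4],[6,-2,19],0.95]]' --newtons 10

```text
clock: 13.5
tool_pos: [0.4595, 0.1786, 0.161]
eef_rot: [-0.336, 0.795, -0.505, -0.025]
contact_force: [1.9, 3.6, -4.1]
opening: 0.125
finger_force: 10.8
```

Run:
```python
from ik import *;from plant import r
st=r.get_state();show(st);print(st["opening"]*88,tcp2(.44));arc2(st,.44,.14,12)
```

```text
t 13.5 loc [-0.0896  0.0436  0.161 ] F [ 1.9  3.6 -4.1] op 0.125 ff 10.776345343329012 q [-0.68  1.05 -0.5   1.84  1.03  1.59  0.48] pitch 17.4
10.97212953352495 [-0.09024143  0.044       0.16088612]
0.41 [0.0, 0.5, 0.1] [0.0, 0.0, 1.0]
0.39 [0.0, 0.9, 0.3] [0.0, 0.0, 2.0]
0.36 [0.0, 1.4, 0.5] [1.0, -0.0, 4.0]
0.34 [-0.0, 1.8, 0.6] [1.0, -0.0, 5.0]
0.32 [-0.1, 2.2, 0.8] [1.0, -0.0, 6.0]
0.29 [-0.1, 2.7, 1.0] [2.0, -1.0, 8.0]
0.27 [-0.2, 3.1, 1.2] [2.0, -1.0, 9.0]
0.24 [-0.3, 3.5, 1.4] [2.0, -1.0, 10.0]
0.22 [-0.3, 3.9, 1.6] [3.0, -1.0, 12.0]
0.19 [-0.4, 4.3, 1.8] [3.0, -2.0, 13.0]
0.17 [-0.5, 4.8, 2.0] [3.0, -2.0, 14.0]
0.14 [-0.7, 5.2, 2.2] [4.0, -2.0, 16.0]
```

>>> carry_out --rows '[[[0,0.5,0.1],[0,0,1],0.95],[[0,0.9,0.3],[0,0,2],0.95],[[0,1.4,0.5],[1,0,4],0.95],[[0,1.8,0.6],[1,0,5],0.95],[[-0.1,2.2,0.8],[1,0,6],0.95],[[-0.1,2.7,1],[2,-1,8],0.95],[[-0.2,3.1,1.2],[2,-1,9],0.95],[[-0.3,3.5,1.4],[2,-1,10],0.95],[[-0.3,3.9,1.6],[3,-1,12],0.95],[[-0.4,4.3,1.8],[3,-2,13],0.95],[[-0.5,4.8,2],[3,-2,14],0.95],[[-0.7,5.2,2.2],[4,-2,16],0.95]]'

```text
clock: 14.7
tool_pos: [0.4422, 0.177, 0.1076]
eef_rot: [-0.232, 0.816, -0.526, 0.07]
contact_force: [2.5, 2.1, -4.0]
opening: 0.133
finger_force: 10.6
```

Run:
```python
from ik import *;from plant import r
st=r.get_state();show(st);print(st["opening"]*88,tcp2(.14));arc2(st,.14,0,7)
```

```text
t 14.7 loc [-0.1069  0.0436  0.1076] F [ 2.5  2.1 -4. ] op 0.133 ff 10.574697814299725 q [-0.77  1.15 -0.42  1.88  1.07  1.52  0.07] pitch 21.0
11.685942033596378 [-0.10688152  0.044       0.10721454]
0.12 [-0.0, 0.4, 0.1] [-0.0, -0.0, 1.0]
0.1 [-0.0, 0.7, 0.3] [0.0, -0.0, 2.0]
0.08 [-0.0, 1.1, 0.4] [0.0, -1.0, 3.0]
0.06 [-0.1, 1.4, 0.6] [0.0, -1.0, 4.0]
0.04 [-0.1, 1.8, 0.8] [1.0, -1.0, 5.0]
0.02 [-0.1, 2.1, 0.9] [1.0, -1.0, 6.0]
0.0 [-0.2, 2.4, 1.1] [1.0, -2.0, 7.0]
```

>>> carry_out --rows '[[[0,0.4,0.1],[0,0,1],0.95],[[0,0.7,0.3],[0,0,2],0.95],[[0,1.1,0.4],[0,-1,3],0.95],[[-0.1,1.4,0.6],[0,-1,4],0.95],[[-0.1,1.6,0.7],[0,-1,4.5],0.95],[[-0.1,1.8,0.8],[1,-1,5],0.95],[[-0.1,1.8,0.8],[1,-1,5],0.95]]'

```text
clock: 15.4
tool_pos: [0.44, 0.1768, 0.0874]
eef_rot: [-0.201, 0.819, -0.528, 0.102]
contact_force: [3.6, 2.8, -5.3]
opening: 0.133
finger_force: 10.6
```

Run:
```python
from ik import *;from plant import r
st=r.get_state();show(st);print(st["opening"]*88,tcp2(.04));arc2(st,.04,0,4)
```

```text
t 15.4 loc [-0.1092  0.0437  0.0874] F [ 3.6  2.8 -5.3] op 0.133 ff 10.598181507666595 q [-0.8   1.19 -0.4   1.89  1.09  1.5  -0.05] pitch 22.3
11.6751679856131 [-0.10876964  0.044       0.0885164 ]
0.03 [-0.0, 0.1, 0.0] [-0.0, -0.0, 1.0]
0.02 [-0.0, 0.2, 0.1] [-0.0, -0.0, 2.0]
0.01 [-0.0, 0.4, 0.2] [-0.0, -0.0, 2.0]
0.0 [-0.1, 0.6, 0.2] [0.0, -1.0, 3.0]
```

>>> carry_out --rows '[[[0,0.1,0],[0,0,0.5],0.95],[[0,0.2,0.1],[0,0,1],0.95],[[0,0.3,0.1],[0,0,1.5],0.95],[[0,0.4,0.2],[0,0,2],0.95],[[0,0.4,0.2],[0,0,2],0.95]]'

```text
clock: 15.9
tool_pos: [0.4398, 0.1768, 0.0832]
eef_rot: [-0.187, 0.823, -0.525, 0.111]
contact_force: [3.7, 2.7, -4.7]
opening: 0.134
finger_force: 10.9
```

Run:
```python
from ik import *;from plant import r
st=r.get_state();show(st);arc2(st,.04,-.01,5)
```

```text
t 15.9 loc [-0.1094  0.0437  0.0832] F [ 3.7  2.7 -4.7] op 0.134 ff 10.87707118014805 q [-0.8   1.2  -0.39  1.89  1.09  1.49 -0.09] pitch 22.3
0.03 [-0.1, -0.3, -0.2] [-0.0, -0.0, -1.0]
0.02 [-0.0, -0.1, -0.1] [-0.0, -0.0, -0.0]
0.01 [-0.0, 0.0, 0.0] [-0.0, -0.0, 0.0]
0.0 [-0.0, 0.2, 0.1] [0.0, -1.0, 1.0]
-0.01 [-0.0, 0.4, 0.2] [0.0, -1.0, 1.0]
```

>>> carry_out --rows '[[[0,0.05,0.02],[0,0,0],0.95],[[0,0.09,0.04],[0,0,0],0.95],[[0,0.13,0.06],[0,0,0],0.95],[[0,0.13,0.06],[0,0,0],0.95]]'

```text
clock: 16.3
tool_pos: [0.4398, 0.1768, 0.082]
eef_rot: [-0.187, 0.823, -0.525, 0.111]
contact_force: [4.8, 2.6, -3.4]
opening: 0.134
finger_force: 11.0
```

Run:
```python
from ik import *;from plant import r
st=r.get_state();show(st)
```

```text
t 16.3 loc [-0.1094  0.0437  0.082 ] F [ 4.8  2.6 -3.4] op 0.134 ff 10.99210569052957 q [-0.8   1.2  -0.39  1.88  1.09  1.49 -0.09] pitch 22.3
```

>>> carry_out --rows '[[[0,0.05,0.02],[0,0,0],0.95],[[0,0.05,0.02],[0,0,0],0.95],[[0,0.09,0.04],[0,0,0],0.95],[[0,0.09,0.04],[0,0,0],0.95]]'

```text
clock: 16.7
tool_pos: [0.4398, 0.1768, 0.081]
eef_rot: [-0.187, 0.823, -0.525, 0.111]
contact_force: [3.2, 3.1, -5.0]
opening: 0.135
finger_force: 11.0
```

Run:
```python
from ik import *;from plant import r
st=r.get_state();show(st)
```

```text
t 16.7 loc [-0.1094  0.0437  0.081 ] F [ 3.2  3.1 -5. ] op 0.135 ff 11.038942096056417 q [-0.8   1.2  -0.39  1.88  1.09  1.49 -0.09] pitch 22.3
```

>>> carry_out --rows '[[[0,0.05,0.02],[0,0,0],0.95],[[0,0.09,0.04],[0,0,0],0.95],[[0,0.13,0.06],[0,0,0],0.95],[[0,0.13,0.06],[0,0,0],0.95]]'

```text
clock: 17.1
tool_pos: [0.4398, 0.1768, 0.0796]
eef_rot: [-0.187, 0.823, -0.525, 0.111]
contact_force: [3.9, 2.4, -3.7]
opening: 0.135
finger_force: 11.1
```

Run:
```python
from ik import *;from plant import r
st=r.get_state();show(st)
```

```text
t 17.1 loc [-0.1094  0.0437  0.0796] F [ 3.9  2.4 -3.7] op 0.135 ff 11.117542411666363 q [-0.8   1.2  -0.39  1.88  1.09  1.49 -0.09] pitch 22.3
```

>>> carry_out --rows '[[[0,0.05,0.02],[0,0,0],0.95],[[0,0.09,0.04],[0,0,0],0.95],[[0,0.09,0.04],[0,0,0],0.95]]'

```text
clock: 17.4
tool_pos: [0.4398, 0.1768, 0.0795]
eef_rot: [-0.187, 0.822, -0.526, 0.111]
contact_force: [2.9, 5.4, -0.5]
opening: 0.138
finger_force: 11.4
```

Run:
```python
from ik import *;from plant import r
st=r.get_state();show(st)
```

```text
t 17.4 loc [-0.1094  0.0437  0.0795] F [ 2.9  5.4 -0.5] op 0.138 ff 11.372996853897348 q [-0.8   1.21 -0.39  1.88  1.09  1.49 -0.09] pitch 22.3
```

>>> carry_out --rows '[[[0,0.05,0.02],[0,0,0],0.95],[[0,0.09,0.04],[0,0,0],0.95],[[0,0.09,0.04],[0,0,0],0.95]]'

```text
clock: 17.7
tool_pos: [0.4398, 0.1768, 0.0794]
eef_rot: [-0.187, 0.822, -0.527, 0.112]
contact_force: [2.0, 6.3, 4.1]
opening: 0.132
finger_force: 11.7
```

Run:
```python
from ik import *;from plant import r
st=r.get_state();show(st)
s=r.snapshot("scene");cv2.imwrite("pics/s2.png",cv2.resize(s["image"][130:290,180:380,::-1],None,fx=3.5,fy=3.5,interpolation=2))
```

```text
t 17.7 loc [-0.1094  0.0437  0.0794] F [2.  6.3 4.1] op 0.132 ff 11.661137430346571 q [-0.81  1.21 -0.39  1.88  1.1   1.49 -0.09] pitch 22.3
```

View pics/s2.png

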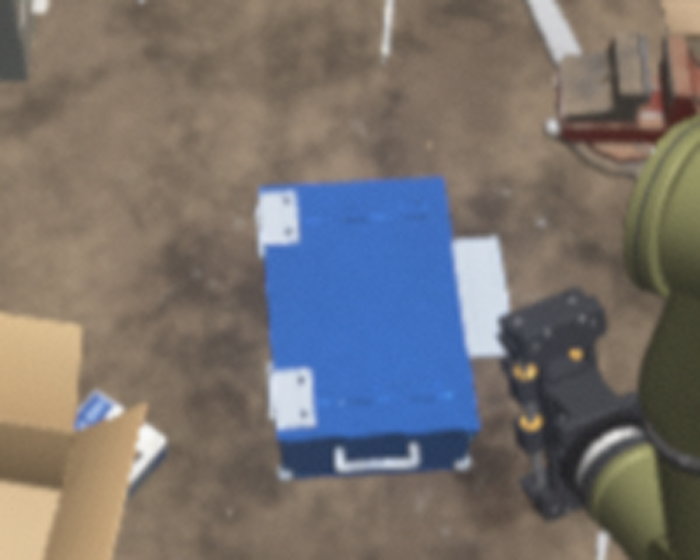

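The lid is shut (blue lid flush, tab at (485,297), gripper at its left end). Release gently and back off along the tool.

>>> carry_out --rows '[[[0,-0.05,-0.02],[0,0,0],0.95],[[0,-0.09,-0.04],[0,0,0],0.9],[[0,-0.09,-0.04],[0,0,0],0.85],[[0,-0.09,-0.04],[0,0,0],0.75],[[0,-0.09,-0.04],[0,0,0],0.65],[[0,-0.09,-0.04],[0,0,0],0.65],[[0,-0.1,-1.5],[0,0,0],0.65],[[0,-0.1,-4],[0,0,0],0.65],[[0,-0.1,-7],[0,0,0],0.65],[[0,-0.1,-11],[0,0,0],0.65],[[0,-2,-15],[0,0,0],0.8],[[0,-5,-17],[0,0,0],1]]'

```text
clock: 18.95
tool_pos: [0.3818, 0.3016, 0.1952]
eef_rot: [-0.189, 0.823, -0.524, 0.11]
contact_force: [0.1, 0.2, -0.2]
opening: 0.19
finger_force: 0.0
```

Run:
```python
from ik import *;from plant import r
st=r.get_state();show(st)
# press pose: tool down, tool y along case y (either sense), TCP over lid_top
for sg in(0,90,180,270):
    R=mk(0,0,sg).as_matrix();R=(Rc.inv()*mk(0,0,sg)).as_matrix();print(sg,rel2(st,[-.046,0,.14],R),[np.round(v,2) for v in ik(W([-.046,0,.087]),mk(0,0,sg),np.array(st["q"]))])
```

```text
t 18.95 loc [-0.1554  0.1734  0.1952] F [ 0.1  0.2 -0.2] op 0.19 ff 0.0 q [-0.96  1.05 -0.47  1.68  0.88  1.73  0.09] pitch 22.4
0 ([-4.5, -3.6, 20.4], [-64.2, 10.4, 18.3]) [array([ 0.1 ,  0.95, -0.8 ,  1.98,  1.08,  0.72,  0.27]), np.float64(0.0)]
90 ([-4.5, -3.6, 20.4], [-43.7, 60.6, 97.0]) [array([-0.22,  0.81, -0.2 ,  1.98,  0.39,  0.39, -0.62]), np.float64(0.0)]
180 ([-4.5, -3.6, 20.4], [-14.1, -86.9, -136.8]) [array([-0.27,  0.8 , -0.11,  2.19,  1.85,  0.09,  2.61]), np.float64(0.04)]
270 ([-4.5, -3.6, 20.4], [-55.5, -40.0, -61.6]) [array([ 0.24,  1.13, -1.18,  1.98,  1.27,  1.07,  1.66]), np.float64(0.0)]
```

>>> carry_out --rows '[[[0,-4,-1.5],[-7,1,2],1],[[0,-6,-2.5],[-14,2,4],1],[[-1,-6,0],[-22,4,6],1],[[-1.5,-6,3],[-30,5,9],1],[[-2,-6,6],[-38,6,11],1],[[-3,-6,10],[-46,7,13],1],[[-3.5,-6,14],[-54,9,15],1],[[-4,-6,18],[-61,10,17],1],[[-4.5,-5,20],[-64.2,10.4,18.3],1],[[-4.5,-3.6,20.4],[-64.2,10.4,18.3],1],[[-4.5,-3.6,20.4],[-64.2,10.4,18.3],1]]'

```text
clock: 20.05
tool_pos: [0.5083, 0.1349, 0.1394]
eef_rot: [-0.045, 0.999, -0.002, 0.0]
contact_force: [-0.3, 0.8, 0.4]
opening: 0.005
finger_force: 0.0
```

Run:
```python
from ik import *;from plant import r
st=r.get_state();show(st);print(rel2(st,[-.046,0,.095],(Rc.inv()*mk(0,0,0)).as_matrix()))
```

```text
t 20.05 loc [-0.0451 -0.0044  0.1394] F [-0.3  0.8  0.4] op 0.005 ff 0.0 q [ 0.08  0.81 -0.73  1.94  0.82  0.73  0.51] pitch 0.0
([0.1, 0.5, 4.4], [-0.2, 0.0, -0.2])
```

>>> carry_out --rows '[[[0.1,0.4,2],[0,0,0],1],[[0.1,0.4,3.5],[0,0,0],1],[[0.1,0.4,4.4],[0,0,0],1],[[0.1,0.4,4.8],[0,0,0],1],[[0.1,0.4,5],[0,0,0],1],[[0.1,0.4,5.1],[0,0,0],1],[[0.1,0.4,5.15],[0,0,0],1],[[0.1,0.4,5.2],[0,0,0],1],[[0.1,0.4,5.2],[0,0,0],1]]'

```text
clock: 20.95
tool_pos: [0.5087, 0.1387, 0.0887]
eef_rot: [-0.045, 0.999, -0.002, 0.002]
contact_force: [0.0, -0.6, 0.3]
opening: 0.002
finger_force: 0.0
```

>>> carry_out --rows '[[[0,0,0.05],[0,0,0],1],[[0,0,0.1],[0,0,0],1],[[0,0,0.1],[0,0,0],1]]'

```text
clock: 21.25
tool_pos: [0.5086, 0.1387, 0.0875]
eef_rot: [-0.045, 0.999, -0.002, 0.002]
contact_force: [0.0, -0.1, -0.3]
opening: 0.007
finger_force: 0.0
```

>>> carry_out --rows '[[[0,0,0.05],[0,0,0],1],[[0,0,0.1],[0,0,0],1],[[0,0,0.1],[0,0,0],1]]'

```text
clock: 21.55
tool_pos: [0.5085, 0.1388, 0.0864]
eef_rot: [-0.045, 0.999, -0.002, 0.002]
contact_force: [-0.5, -0.2, -0.0]
opening: 0.001
finger_force: 0.0
```

>>> carry_out --rows '[[[0,0,0.03],[0,0,0],1],[[0,0,0.06],[0,0,0],1],[[0,0,0.06],[0,0,0],1]]'

```text
clock: 21.85
tool_pos: [0.5086, 0.1388, 0.0859]
eef_rot: [-0.045, 0.999, -0.002, 0.002]
contact_force: [0.6, 0.4, 0.1]
opening: 0.004
finger_force: 0.0
```

>>> carry_out --rows '[[[0,0,0.03],[0,0,0],1],[[0,0,0.05],[0,0,0],1],[[0,0,0.05],[0,0,0],1]]'

```text
clock: 22.15
tool_pos: [0.5086, 0.1388, 0.0855]
eef_rot: [-0.045, 0.999, -0.002, 0.002]
contact_force: [0.2, 0.3, 1.1]
opening: 0.007
finger_force: 0.7
```

>>> carry_out --rows '[[[0,0,0.03],[0,0,0],1],[[0,0,0.05],[0,0,0],1],[[0,0,0.05],[0,0,0],1]]'

```text
clock: 22.45
tool_pos: [0.5086, 0.1388, 0.0855]
eef_rot: [-0.045, 0.999, -0.002, 0.002]
contact_force: [-1.8, -0.7, 7.1]
opening: 0.005
finger_force: 3.3
```

>>> carry_out --rows '[[[0,0,0.02],[0,0,0],1],[[0,0,0.04],[0,0,0],1],[[0,0,0.06],[0,0,0],1],[[0,0,0.06],[0,0,0],1]]'

```text
clock: 22.85
tool_pos: [0.5086, 0.1388, 0.0854]
eef_rot: [-0.045, 0.999, -0.002, 0.002]
contact_force: [-2.7, -1.7, 12.1]
opening: 0.008
finger_force: 6.0
```

>>> carry_out --rows '[[[0,0,0.02],[0,0,0],1],[[0,0,0.03],[0,0,0],1],[[0,0,0.03],[0,0,0],1]]'

```text
clock: 23.15
tool_pos: [0.5086, 0.1388, 0.0854]
eef_rot: [-0.045, 0.999, -0.002, 0.003]
contact_force: [-2.9, -1.8, 14.3]
opening: 0.006
finger_force: 7.4
```

>>> carry_out --rows '[[[0,0,0],[0,0,0],1],[[0,0,0],[0,0,0],1],[[0,0,0],[0,0,0],1],[[0,0,0],[0,0,0],1],[[0,0,0],[0,0,0],1],[[0,0,0],[0,0,0],1],[[0,0,0],[0,0,0],1],[[0,0,0],[0,0,0],1],[[0,0,0],[0,0,0],1],[[0,0,0],[0,0,0],1]]'

```text
clock: 24.15
tool_pos: [0.5086, 0.1388, 0.0854]
eef_rot: [-0.045, 0.999, -0.002, 0.003]
contact_force: [-3.1, -2.0, 13.8]
opening: 0.005
finger_force: 7.4
```

>>> carry_out --rows '[[[0,0,-0.1],[0,0,0],1],[[0,0,-0.3],[0,0,0],1],[[0,0,-1],[0,0,0],1],[[0,0,-3],[0,0,0],1],[[0,0,-7],[0,0,0],1],[[0,0,-11],[0,0,0],1],[[0,0,-15],[0,0,0],1],[[0,0,-15],[0,0,0],1],[[0,0,-15],[0,0,0],1]]'

```text
clock: 25.05
tool_pos: [0.5083, 0.1392, 0.2348]
eef_rot: [-0.045, 0.999, -0.001, 0.003]
contact_force: [0.7, -0.4, -1.2]
opening: 0.005
finger_force: 0.0
```

Run:
```python
from ik import *;from plant import r
show(r.get_state());s=r.snapshot("scene");cv2.imwrite("pics/s3.png",s["image"][:,:,::-1])
```

```text
t 25.05 loc [-4.470e-02 -2.000e-04  2.348e-01] F [ 0.7 -0.4 -1.2] op 0.005 ff 0.0 q [ 0.15  0.68 -0.85  1.85  0.65  0.91  0.65] pitch 0.3
```

View pics/s3.png

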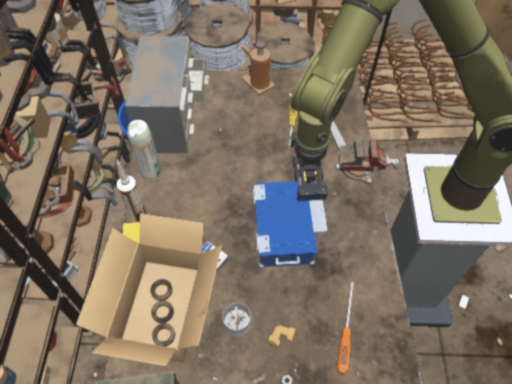

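The lid is shut at (285,222), the gripper is clear of it, and the bystanders in view are where they were. Handing in.

```bash
python3 -c "
from plant import r
print(r.finish_job())"
```

```text
the job is handed in; nothing more can be done
None
```

The lid was gripped by its tab and lowered under support until shut, then pressed with about 14 N for a second and released; the gripper moved clear and the job was handed in at about 25 s, with no verdict returned.

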